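Lay a small wine bottle in the free bay under the rack's overhang and push it home

TASK

Take the small bottle from the wooden rest and lay it, base first and neck towards you, in the one empty trough of the rack. Push it back under the overhanging board until it has driven the bay's loose plate right back and comes up solid: firmly enough to go fully home, but gently, without ramming it. Leave it lying there, and leave the other bottles and things standing about where they are.

Things in the scene. Friction and masses are not known exactly. Their poses are not given: they have to be found in the camera images.
- bottle_mid (a point): The bottle to store: a quarter-size wine bottle, 186 mm long, body 50 mm in diameter, lying on its side on the wooden rest, 0.3 to 0.46 kg. This point: mid length, on its axis, 59 mm above the table. x runs along the bottle to its base (x = +93 mm); cap end at x = -93. The 50 mm body spans x = -22 to +93, then a shoulder to -46, then neck and cap, 28 mm thick. It balances near x = +25 mm. It may be rolled about its axis.
- bottle_cap (a point): Centre of the flat end of the bottle's cap (28 mm across), the end of its neck.
- bottle: The same bottle as bottle_mid, with its origin at the same point.
- rest: Wooden rest that carries the bottle at first: foot board 160 by 70 mm, 14 mm thick, with two saddles 14 mm long, 48 mm wide and 43 mm high at x = 0 and x = +55 mm. Origin on the table under its centre, x along the bottle.
- rack: Low dark wire rack, 310 mm wide, with a wooden board across its front: the overhang. Origin on the table below the middle of the board's front edge; x into the rack, y to the left, z up. Board at x = 0 to 45 mm, underside 115, top 131 mm above the table; behind it a wire grille at that height. Front posts at x = 20, y = +-155 mm. Three troughs, at y = -95, 0, +95 mm; one is empty.
- trough: The empty trough: a board 64 mm wide with two upright rails (48 mm over both, tops 43 mm above the table) on which a bottle lies, its axis 59 mm above the table. Origin on the table on its centre line, below the overhang's front edge; x along it into the rack, z up. It runs from x = -125 mm (in front of the overhang) to +260 mm. Sliding a bottle along it takes about 3 to 8 N.
- bay (a point): Same frame as the empty trough, on the bottle's axis, 59 mm up. At the back stands an upright plate whose place is not told: the bottle's base meets it at x = 183 to 203 mm. It then slides back 12 mm, adding about 3 N, and comes up solid. Home, the cap end is 10 to 30 mm inside the overhang, where only a tilted tool reaches. Over 90 N (all contacts of bottle with trough and plate summed) is ramming.
- plate (a joint): How far the plate at the back of the empty trough has been pushed back, in m: 0 as found, 0.012 fully back and solid. It stays where it is left.
- nb_b_mid (a point): A stored quarter-size wine bottle, 186 mm long, body 50 mm in diameter, lying on its side in one of the other troughs (mid length, on its axis); leave it.
- nb_c_mid (a point): A stored quarter-size wine bottle, 186 mm long, body 50 mm in diameter, lying on its side in the remaining trough; leave it.
- tall_bottle: Standing bottle, 74 mm in diameter and 240 mm tall, a bystander (origin under its base).
- jar: Standing jar, 70 mm in diameter, 90 mm tall, a bystander (origin under its base).
- crock: Open terracotta crock, 90 mm in diameter, 100 mm tall, a bystander (origin under its base).
- label_brush: Label brush lying on the table, a bystander (origin on the table under its middle).
There are look-alikes about, which are no part of the job. What is shaped like the bottle but purple is not meant.

How it is judged:
By the outcome, as a careful person would: the job done as asked, in the order asked, and still so for the second after the job is handed in, with the robot touching nothing.
It also fails if it takes over 59 s, if anything falls off the work surface, if the arm or the gripper's body presses on something with over 40 N, if the wrist force passes 120 N, or if a joint passes its speed limit or range.

ROBOT

A 6-joint arm with a two-finger parallel gripper is mounted at the origin on the work surface. World frame = base frame: x ahead of the robot, y to its left, z up, the work surface at z = 0. Lengths are in m, angles in rad, forces in N, time in s.
With the tool pointing down it reaches from about 0.35 to 0.85 m from the base axis. Payload 8.1 kg.
Tool frame: the origin (TCP) lies midway between the tips of the shut fingers; the grasp point (between the pads) lies 19 mm behind it; z points along the fingers, y is the direction in which the jaws open and shut (so a half turn about z gives the same grasp; the last joint's range is limited). The gripper opens to 85 mm and grips with 20 to 120 N. Pads are 22 mm wide; open, the fingers measure 114 mm over their backs; the gripper's body (76 mm by 85 mm) begins 54 mm behind the grasp point. The pads swing forward as they close: fully open they stand 13 mm farther back than shut.
Start: joints at [1.136, 0.13, 1.488, -0, 1.523, -0.085], TCP at [0.206, 0.564, 0.231] pointing down, gripper open.
Joint ranges: [-2.96, 2.96], [-0.89, 2.26], [0.02, 2.5], [-1.34, 4.48], [0, 2.73], [-2.66, 2.66]. Speed limits (rad/s): [2.39, 2.39, 2.79, 3.14, 3.14, 3.14].

INTERFACE

Orientations are given as a 3x3 rotation matrix whose columns are the frame's x, y, z axes.
In Python, from cell import manip, planner, viewer, models gives the robot as it stands. The module is installed in compiled form; this text tells all that it offers. Calls block until the motion is done:
- manip.movep(position, orientation): joint-space move of the TCP to a pose.
- manip.movel(position, rot=None, vel=0.15, until_force=None): straight line of the TCP; rot=None keeps the orientation; vel is the mean speed in m/s. With until_force (N) it stops when the force on the tool has changed by that much, and returns True; else False.
- manip.goto_joints(angles): joint-space move.
- manip.move_gripper(opening): opening from 0.0 (shut) to 1.0 (fully open); the grip force is fixed at half the most; returns when the fingers have stopped.
- manip.wait(seconds).
- planner.solve_ik(position, orientation): joint angles nearest the present ones, or None.
- manip.state(): the state.
- viewer.camera(name): name is "scene" or "top" or "wrist"; returns a dict with "pixels" (400x640x3 uint8, blue, green, red), "z_map" (400x640 float32, m along the optical axis (not along the pixel's ray), 0 where there is no reading), "K" (3x3 intrinsics, pixels), "k1" (the pictures are not rectified: a ray, as slopes to the right and down, at radius r is drawn at 1 + k1 r^2 times it, then the intrinsics apply), "R" (3x3) and "t" (3): a world point X has camera coordinates R X + t. Camera axes: x right, y down, z forward; pixel columns grow to the right and rows downward; lengths in m; the calibration is good to about 2 mm. A picture is of the moment at which its call begins.
A pose or a line that the arm cannot do raises manip.IKError and nothing moves.
- manip.job_done(): hands the job in, once; it reports no verdict.
Trained networks look in the newest picture that a camera, given by its name, has taken for a name from the list of things; names that differ only in an ending like _2 or _b are one class to them, and where a whole thing is asked for, a point or a joint stands for the part that bears it (a point fixed in the world has none). Each returns a list of dicts, best first, with "confidence" (0 to 1); they miss things now and then, are a little off and sometimes report something else, mostly with a low value. They report only what shows in the picture. A call takes as long as a camera call. They do not tell look-alikes from the thing itself.
- models.look_for(label, camera): "bbox" ([left, top, right, bottom] in pixels, round what is visible of it).
- models.mark_of(label, camera): "xy" ([column, row] in pixels: a listed point, or the origin of a listed thing).
The state is a dict: "clock": time; "joints": joint angles; "joint_velocities": joint speeds; "joint_efforts": joint torques, N m; "tool_pos": TCP position; "ee_rot": TCP orientation; "wrist_force": force on the tool from outside, world axes, zero at the start; "ft_torque": the same for the moment, N m; "width": opening from 0.0 (shut) to 1.0 (fully open).
Only numpy, scipy, OpenCV 4.12 (cv2) and the standard library are available. Lean on these libraries where they do the work, as an engineer would, in place of code of your own. Each camera call takes 0.05 s, during which the arm holds its last target. There are 200 camera calls.

## Working session

There is one attempt and no reset: what is moved stays moved. The work goes in short steps, each a Python script; the robot and the scene stay as the last script left them, time stands still between calls to the robot, and variables do not carry over. Pictures are saved under pics/ and viewed, about 8 in all and at most 12, crops included, and the job is handed in when it is done.

```bash
mkdir -p pics
cat > h.py <<'E'
import numpy as np, cv2
from cell import manip, planner, viewer, models
def ray(c,uv):
    K=c["K"]; d=np.array([(uv[0]-K[0,2])/K[0,0],(uv[1]-K[1,2])/K[1,1]])
    s=d.copy()
    for _ in range(20): s=d/(1+c["k1"]*(s@s))
    return np.array([s[0],s[1],1.])
def at_z(c,uv,z):
    r=c["R"].T@ray(c,uv); o=-c["R"].T@c["t"]; return o+r*(z-o[2])/r[2]
def deep(c,uv):
    u,v=int(round(uv[0])),int(round(uv[1])); p=c["z_map"][max(v-1,0):v+2,max(u-1,0):u+2]; p=p[p>0]
    return c["R"].T@(ray(c,uv)*np.median(p)-c["t"]) if p.size else None
def proj(c,X):
    p=c["R"]@np.asarray(X,float)+c["t"]; s=p[:2]/p[2]; s=s*(1+c["k1"]*(s@s))
    return c["K"][:2,:2]@s+c["K"][:2,2]
E
python3 - <<'E'
from h import *
np.set_printoptions(precision=3,suppress=True)
Z=dict(bottle_mid=.059,bottle_cap=.059,rest=0,rack=0,trough=0,bay=.059,nb_b_mid=.059,tall_bottle=0,jar=0,crock=0,label_brush=0)
for n in("scene","top"):
    c=viewer.camera(n); cv2.imwrite(f"pics/{n}0.png",c["pixels"]); print(n,c["k1"],-c["R"].T@c["t"])
    for l,z in Z.items():
        for m in models.mark_of(l,n)[:4]: print(l,np.round(m["xy"]),round(m["confidence"],2),at_z(c,m["xy"],z))
print(manip.state())
E
```

```text
scene -0.024461408474085792 [ 1.281 -0.092  0.771]
bottle_mid [272. 163.] 0.8 [ 0.391 -0.143  0.059]
bottle_mid [191. 181.] 0.76 [ 0.448 -0.359  0.059]
bottle_cap [214. 163.] 0.63 [ 0.374 -0.305  0.059]
bottle_cap [245. 153.] 0.59 [ 0.335 -0.219  0.059]
rack [370. 222.] 0.85 [0.587 0.106 0.   ]
trough [333. 224.] 0.9 [0.583 0.008 0.   ]
trough [369. 221.] 0.3 [0.584 0.103 0.   ]
bay [332. 212.] 0.64 [0.598 0.005 0.059]
bay [368. 225.] 0.57 [0.648 0.084 0.059]
nb_b_mid [373. 247.] 0.65 [0.718 0.083 0.059]
nb_b_mid [240. 289.] 0.3 [ 0.8   -0.212  0.059]
tall_bottle [240. 287.] 0.83 [ 0.755 -0.224  0.   ]
tall_bottle [373. 248.] 0.52 [0.672 0.098 0.   ]
jar [181. 275.] 0.7 [ 0.71  -0.361  0.   ]
crock [448. 175.] 0.67 [ 0.423  0.371 -0.   ]
crock [376. 167.] 0.25 [0.366 0.168 0.   ]
label_brush [374. 170.] 0.97 [0.377 0.156 0.   ]
top 0.023291367681427644 [ 0.302 -0.016  1.336]
bottle_mid [371. 277.] 0.83 [ 0.344 -0.142  0.059]
bottle_mid [452. 236.] 0.77 [ 0.447 -0.357  0.059]
bottle_mid [445. 239.] 0.53 [ 0.441 -0.34   0.059]
bottle_cap [399. 301.] 0.76 [ 0.282 -0.212  0.059]
bottle_c
[... 457 characters left out ...]
tall_bottle [318. 193.] 0.33 [ 0.58  -0.006  0.   ]
jar [444. 142.] 0.8 [ 0.725 -0.368  0.   ]
crock [181. 253.] 0.7 [0.416 0.371 0.   ]
label_brush [259. 276.] 0.58 [0.353 0.158 0.   ]
{'clock': 1.2, 'joints': array([ 1.136,  0.13 ,  1.488,  0.   ,  1.523, -0.085]), 'joint_velocities': array([ 0.   ,  0.001, -0.002, -0.   ,  0.001,  0.   ]), 'joint_efforts': array([  0.001, -56.937, -50.084,  -0.   ,   0.002,  -0.   ]), 'tool_pos': array([0.206, 0.564, 0.231]), 'ee_rot': array([[-0.939,  0.343, -0.   ],
       [ 0.343,  0.939,  0.   ],
       [ 0.   , -0.   , -1.   ]]), 'wrist_force': array([-0.571, -0.458,  1.17 ]), 'ft_torque': array([-0.007, -0.023,  0.052]), 'width': 1.0004304474299672}
```

Run:
```python
import cv2,numpy as np
a=cv2.imread("pics/top0.png"); b=cv2.imread("pics/scene0.png")
cv2.imwrite("pics/top_crop.png",cv2.resize(a[90:330,160:480],None,fx=2.5,fy=2.5,interpolation=cv2.INTER_CUBIC))
cv2.imwrite("pics/scene_crop.png",cv2.resize(b[110:330,150:470],None,fx=2.5,fy=2.5,interpolation=cv2.INTER_CUBIC))
```

```text
(no output)
```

View pics/top_crop.png

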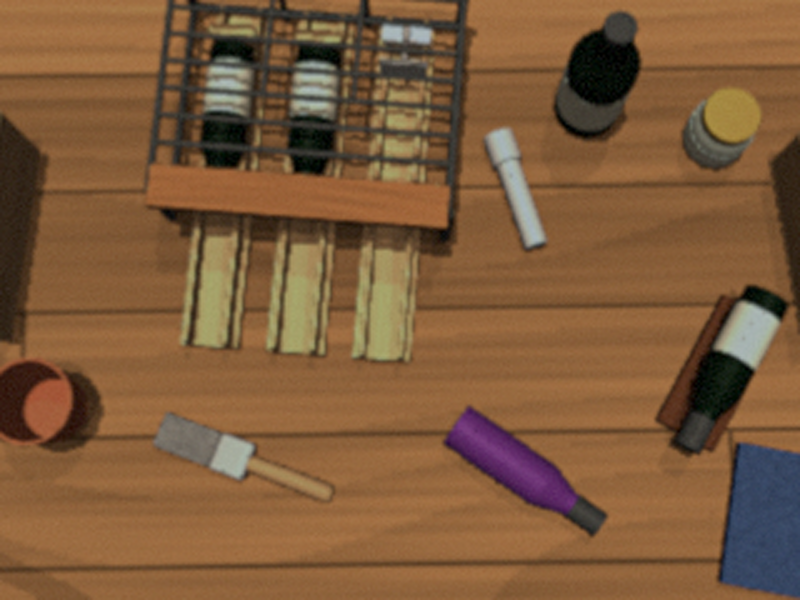

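View pics/scene_crop.png

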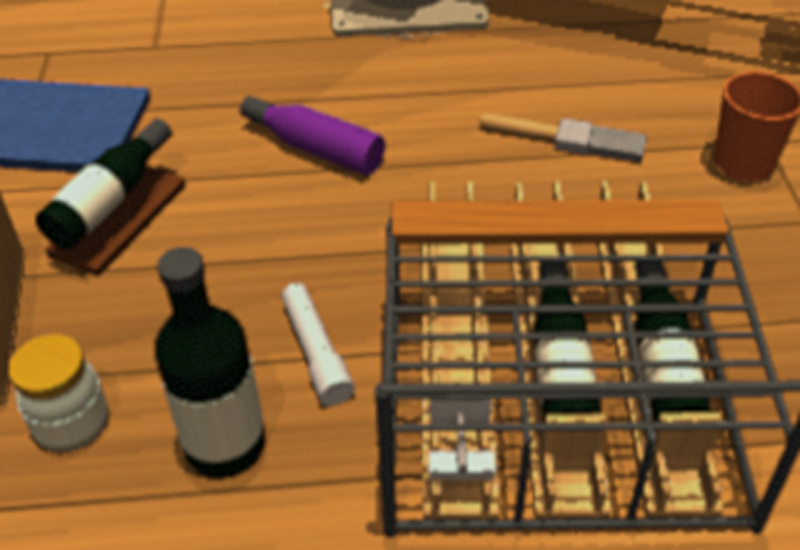

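The top crop shows three bottles that could be taken for the target:
- the dark green bottle with a white label on the wooden rest, at full-picture pixel ~(450,237)
- the purple look-alike at ~(371,277)
- the tall standing bottle at ~(392,135)

There are also two stored bottles at ~(250,130) and (285,135). The one on the rest is the target. The empty trough is the rightmost one, at ~(315,205). There is also a dark block at the right edge, so I'll measure it along with the axes.

Run:
```python
from h import *
np.set_printoptions(precision=3,suppress=True)
def cloud(c):
    v,u=np.mgrid[0:400,0:640]; K=c["K"]; D=np.zeros(5); D[0]=c["k1"]
    # model: distorted = s*(1+k1 r^2) -> same as cv2
    s=cv2.undistortPoints(np.stack([u,v],-1).reshape(-1,1,2).astype(float),K,D)[:,0]
    z=c["z_map"].reshape(-1); P=np.c_[s*z[:,None],z]; P=(P-c["t"])@c["R"]; P[z<=0]=np.nan; return P.reshape(400,640,3)
for n in("top","scene"):
    c=viewer.camera(n); P=cloud(c); Q=P[np.isfinite(P[...,0])]
    if n=="top": np.save("top.npy",P)
    B=Q[(Q[:,2]>.066)&(Q[:,2]<.1)&(abs(Q[:,0]-.43)<.16)&(abs(Q[:,1]+.34)<.1)]
    m=B[:,:2].mean(0); w,V=np.linalg.eigh(np.cov((B[:,:2]-m).T)); d=V[:,1]*np.sign(V[0,1]); s=(B[:,:2]-m)@d
    print(n,"bottle",len(B),m,d,np.degrees(np.arctan2(d[1],d[0])),np.percentile(s,[0,1,50,99,100]),"zmax",np.percentile(B[:,2],98))
    b=Q[(Q[:,2]>.122)&(Q[:,2]<.14)&(abs(Q[:,0]-.6)<.06)&(abs(Q[:,1]-.1)<.2)]
    print("board",len(b)); 
    r=cv2.minAreaRect(b[:,:2].astype(np.float32)); print(r, cv2.boxPoints(r))
    R=Q[(Q[:,2]>.03)&(Q[:,2]<.055)&(Q[:,0]>.44)&(Q[:,0]<.56)&(abs(Q[:,1])<.05)]
    print("rails",len(R))
    for x in np.arange(.44,.58,.02):
        k=R[abs(R[:,0]-x)<.01]
        if len(k): print(round(x,2),len(k),np.percentile(k[:,1],[2,50,98]))
    T=Q[(Q[:,2]>.1)&(abs(Q[:,1])>.36)&(Q[:,0]>.2)&(Q[:,0]<.8)]
    for sgn in(-1,1):
        k=T[T[:,1]*sgn>0]; 
        if len(k): print("tall",len(k),k.min(0),k.max(0))
    if n=="top":
        im=c["pixels"][190:310,400:480]; cv2.imwrite("pics/b_crop.png",cv2.resize(im,None,fx=5,fy=5,interpolation=cv2.INTER_CUBIC))
```

```text
top bottle 1105 [ 0.451 -0.356] [ 0.863 -0.505] -30.31212738862667 [-0.102 -0.099  0.002  0.081  0.157] zmax 0.08724304931064604
board 2220
((0.6331585049629211, 0.09160004556179047), (0.3176732063293457, 0.07580041885375977), 85.6960220336914) [[ 0.583 -0.064]
 [ 0.659 -0.07 ]
 [ 0.683  0.247]
 [ 0.607  0.253]]
rails 169
0.46 12 [-0.012 -0.007  0.035]
0.48 35 [-0.013 -0.008  0.033]
0.5 36 [-0.016  0.027  0.033]
0.52 34 [-0.016  0.024  0.03 ]
0.54 35 [-0.019 -0.014  0.028]
0.56 17 [-0.019  0.022  0.027]
tall 769 [ 0.489 -0.609  0.1  ] [ 0.704 -0.43   0.117]
tall 10583 [0.2   0.367 0.1  ] [0.742 0.721 0.651]
scene bottle 791 [ 0.471 -0.356] [ 0.871 -0.491] -29.42347161341076 [-0.114 -0.111  0.007  0.07   0.072] zmax 0.08586077587409148
board 2141
((0.6264538764953613, 0.0931808277964592), (0.3178079128265381, 0.06699111312627792), 89.99311828613281) [[ 0.593 -0.066]
 [ 0.66  -0.066]
 [ 0.66   0.252]
 [ 0.593  0.252]]
rails 30
0.46 1 [-0.008 -0.008 -0.008]
0.48 20 [-0.01  -0.006  0.034]
0.5 9 [-0.011  0.03   0.033]
tall 1118 [ 0.493 -0.609  0.1  ] [ 0.708 -0.43   0.113]
tall 11714 [0.2   0.361 0.1  ] [0.746 0.72  0.433]
```

View pics/b_crop.png

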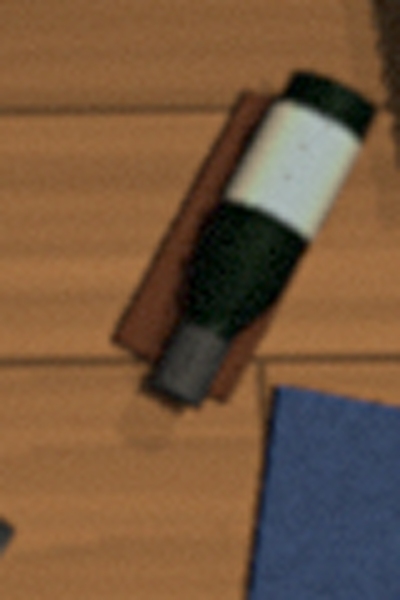

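The crop confirms the choice: a dark glass bottle with a white label, cap at full-picture pixel ~(437,264), base at upper right. Next I'll go above it, check the later poses with IK and take a close look.

```bash
cat >> h.py <<'E'
np.set_printoptions(precision=3,suppress=True)
def down(a,flip=False):  # tool x along heading a (or opposite), z down
    s=-1 if flip else 1; x=s*np.array([np.cos(a),np.sin(a),0]); z=np.array([0,0,-1.]); return np.c_[x,np.cross(z,x),z]
def tilt(a,t,flip=False): # tool z forward along a, t from vertical
    f=np.array([np.cos(a),np.sin(a),0]); z=np.sin(t)*f+np.array([0,0,-np.cos(t)]); y=np.array([-np.sin(a),np.cos(a),0])*(1 if flip else -1)
    return np.c_[np.cross(y,z),y,z]
A=np.radians(-30.); D=np.array([np.cos(A),np.sin(A),0]); G=np.array([.443,-.351,0])+.027*D
TA=np.radians(-4.4); TX=np.array([np.cos(TA),np.sin(TA),0]); TO=np.array([.586,.002,0])
E
python3 - <<'E'
from h import *
for fl in(0,1):
    print(fl,"grasp",planner.solve_ik(G+[0,0,.04],down(A,fl)),"place",planner.solve_ik(TO-.045*TX+[0,0,.05],down(TA,fl)))
    for t in(50,55,60,65):
        print(t,[planner.solve_ik(TO+x*TX+[0,0,.06],tilt(TA,np.radians(t),fl)) for x in(-.19,.03)])
q=min([planner.solve_ik(G+[0,0,.2],down(A,f)) for f in(0,1)],key=lambda q:abs(q[5]))
manip.goto_joints(q); print(manip.state()["tool_pos"],manip.state()["clock"])
c=viewer.camera("wrist"); cv2.imwrite("pics/w1.png",c["pixels"])
for l in("bottle_mid","bottle_cap"):
    for m in models.mark_of(l,"wrist")[:3]: print(l,m["xy"],m["confidence"],at_z(c,m["xy"],.059))
for s in(-.093,0,.027,.093): print(s,proj(c,G+(s-.027)*D+[0,0,.059]))
E
```

```text
0 grasp [-0.75   0.279  1.683 -0.     1.179  1.344] place [-0.085  0.139  1.825 -0.     1.178  1.563]
50 [None, array([-0.09 , -0.182,  2.409,  0.231,  0.043,  1.332])]
55 [None, array([-0.09 , -0.159,  2.456,  3.045,  0.115, -1.483])]
60 [None, array([-0.091, -0.11 ,  2.488,  3.098,  0.285, -1.536])]
65 [None, None]
1 grasp [-0.75   0.279  1.683 -0.     1.179 -1.797] place [-0.085  0.139  1.825 -0.     1.178 -1.579]
50 [None, array([-0.09 , -0.182,  2.409,  0.231,  0.043, -1.809])]
55 [None, array([-0.09 , -0.159,  2.456,  3.045,  0.115,  1.659])]
60 [None, array([-0.091, -0.11 ,  2.488,  3.098,  0.285,  1.606])]
65 [None, None]
[ 0.467 -0.364  0.2  ] 4.6667
bottle_mid [209.9, 349.7] 0.97 [ 0.363 -0.167  0.059]
bottle_mid [314.2, 210.1] 0.94 [ 0.449 -0.352  0.059]
bottle_cap [311.7, 294.9] 0.97 [ 0.368 -0.302  0.059]
bottle_cap [286.3, 354.7] 0.72 [ 0.314 -0.238  0.059]
-0.093 [316.072 297.908]
0 [316.27  215.294]
0.027 [316.334 188.213]
0.093 [316.509 114.983]
```

View pics/w1.png

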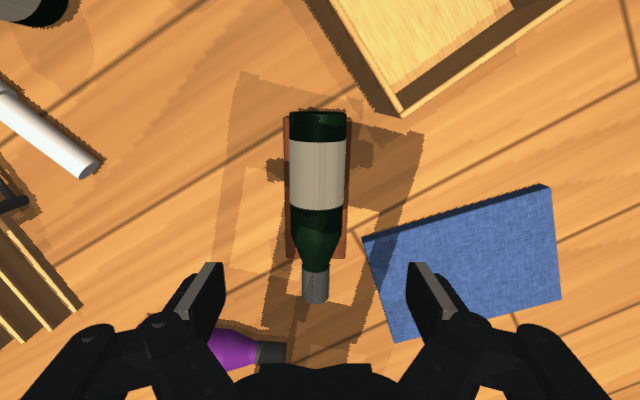

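The wrist view shows the bottle upright along column ~316, cap end at row ~302 and base at row ~110, so it matches my estimate to within 4 mm along its axis. Now to grasp and lift it, and scan which tilts work for the push line.

```bash
sed -i 's/G=np.array(\[.443,-.351,0\])/G=np.array([.447,-.351,0])/' h.py
python3 - <<'E'
from h import *
R=manip.state()["ee_rot"]
manip.movel(G+[0,0,.041],R,vel=.1)
manip.move_gripper(0.0); s=manip.state(); print(s["width"],s["wrist_force"],s["clock"])
manip.movel(G+[0,0,.19],R,vel=.12); s=manip.state(); print(s["width"],s["wrist_force"],s["ft_torque"],s["clock"])
c=viewer.camera("wrist"); cv2.imwrite("pics/w2.png",c["pixels"])
for z in(.062,.068):
  for t in range(36,66,3):
    xs=[]
    for x in np.arange(-.12,.05,.01):
        q=planner.solve_ik(TO+x*TX+[0,0,z],tilt(TA,np.radians(t)))
        if q is not None: xs.append((round(x,2),round(q[4],2),round(q[3],1)))
    print(z,t,xs[:1],xs[-1:],len(xs))
E
```

```text
0.5651194882440533 [-5.376 -6.231  4.349] 6.9833
0.5660637314005302 [ 0.916  0.224 -2.675] [-0.03  -0.013 -0.008] 8.375
0.062 36 [(np.float64(-0.06), np.float64(0.5), np.float64(0.0))] [(np.float64(0.04), np.float64(0.42), np.float64(0.0))] 11
0.062 39 [(np.float64(-0.05), np.float64(0.42), np.float64(0.0))] [(np.float64(0.04), np.float64(0.35), np.float64(0.0))] 10
0.062 42 [(np.float64(-0.03), np.float64(0.32), np.float64(0.0))] [(np.float64(0.04), np.float64(0.27), np.float64(0.0))] 8
0.062 45 [(np.float64(-0.02), np.float64(0.23), np.float64(0.0))] [(np.float64(0.04), np.float64(0.19), np.float64(0.0))] 7
0.062 48 [(np.float64(-0.0), np.float64(0.13), np.float64(0.1))] [(np.float64(0.04), np.float64(0.1), np.float64(0.1))] 5
0.062 51 [(np.float64(0.01), np.float64(0.03), np.float64(0.3))] [(np.float64(0.04), np.float64(0.02), np.float64(0.7))] 4
0.062 54 [(np.float64(0.02), np.float64(0.07), np.float64(3.0))] [(np.float64(0.04), np.float64(0.08), np.float64(3.0))] 3
0.062 57 [(np.float64(0.03), np.float64(0.17), np.float64(3.1))] [(np.float64(0.04), np.float64(0.18), np.float64(3
[... 788 characters left out ...]
64(0.15), np.float64(0.1))] [(np.float64(0.04), np.float64(0.12), np.float64(0.1))] 5
0.068 51 [(np.float64(0.01), np.float64(0.05), np.float64(0.2))] [(np.float64(0.04), np.float64(0.03), np.float64(0.3))] 4
0.068 54 [(np.float64(0.02), np.float64(0.05), np.float64(2.9))] [(np.float64(0.04), np.float64(0.06), np.float64(3.0))] 3
0.068 57 [(np.float64(0.03), np.float64(0.15), np.float64(3.1))] [(np.float64(0.04), np.float64(0.16), np.float64(3.1))] 2
0.068 60 [(np.float64(0.03), np.float64(0.26), np.float64(3.1))] [(np.float64(0.04), np.float64(0.26), np.float64(3.1))] 2
0.068 63 [(np.float64(0.04), np.float64(0.37), np.float64(3.1))] [(np.float64(0.04), np.float64(0.37), np.float64(3.1))] 1
```

View pics/w2.png

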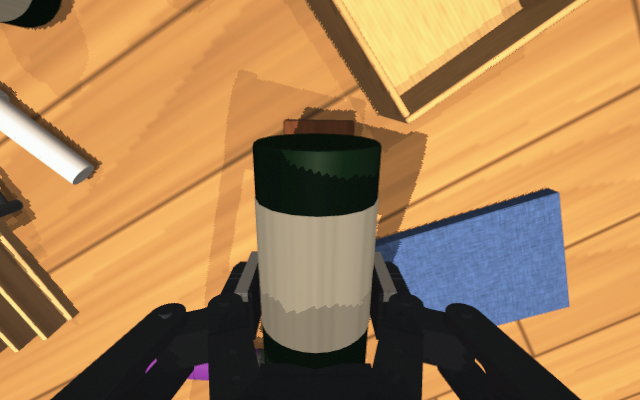

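The bottle is held squarely and lifted (width 0.566, about 0.39 kg by force). Next I'll carry it in front of the overhang, hover low and look.

Run:
```python
from h import *
R0=manip.state()["ee_rot"]; fl=R0[0,0]<0; Rp=down(TA,fl)
print("flip",fl)
P=TO-.09*TX
manip.movep(P+[0,0,.19],Rp); manip.movel(P+[0,0,.075],vel=.15)
s=manip.state(); print(s["tool_pos"],s["wrist_force"],s["clock"])
c=viewer.camera("wrist"); t=viewer.camera("top")
print("cam rel tool",Rp.T@(-c["R"].T@c["t"]-s["tool_pos"]))
im=c["pixels"].copy()
for y in(-.024,.024):
  for x in(-.125,0): print(y,x,proj(c,TO+x*TX+y*np.array([-TX[1],TX[0],0])+[0,0,.043]))
  a,b=[tuple(int(v) for v in proj(c,TO+x*TX+y*np.array([-TX[1],TX[0],0])+[0,0,.043])) for x in(-.05,.2)]
  cv2.line(im,a,b,(0,0,255),1)
a,b=[tuple(int(v) for v in proj(c,TO+y*np.array([-TX[1],TX[0],0])+[0,0,.131])) for y in(-.06,.06)]
cv2.line(im,a,b,(255,0,0),1)
tt=t["pixels"].copy()
for y in(-.024,.024):
  a,b=[tuple(int(round(v)) for v in proj(t,TO+x*TX+y*np.array([-TX[1],TX[0],0])+[0,0,.043])) for x in(-.125,0)]
  cv2.line(tt,a,b,(0,0,255),1)
tt=cv2.resize(tt[120:280,220:400],None,fx=2.2,fy=2.5,interpolation=cv2.INTER_NEAREST)
o=np.zeros((max(400,tt.shape[0]),640+0,3),np.uint8); cv2.imwrite("pics/w3.png",im); cv2.imwrite("pics/t3.png",tt)
```

```text
flip False
[0.497 0.009 0.076] [ 0.2   -0.628 -2.651] 10.7417
cam rel tool [ 0.081 -0.    -0.143]
-0.024 -0.125 [352.727 287.929]
-0.024 0 [361.534  80.452]
0.024 -0.125 [278.235 287.997]
0.024 0 [269.302  80.501]
```

View pics/w3.png

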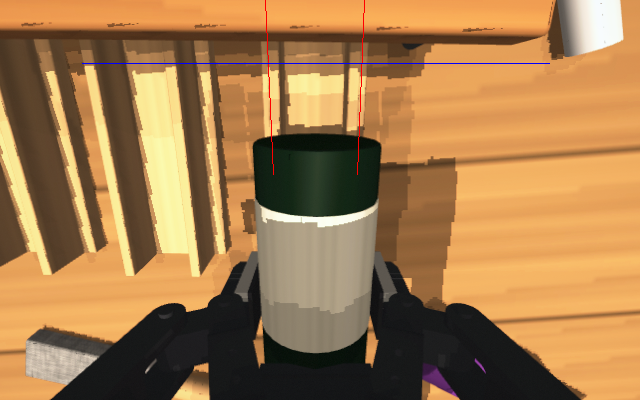

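The red rail lines fall on the rails' outer edges (cols ~268 and ~364), so the lateral fit and yaw are good. The board's front edge lies farther back than my blue line: lower edge at row ~40, neighbouring rails' ends at row ~275. I'll recompute the origin from these and lay the bottle.

```bash
python3 - <<'E'
from h import *
c=viewer.camera("wrist")
for uv,z in(((250,40),.115),((450,40),.115),((250,28),.131),((200,275),.043),((130,275),.043)): 
    d=at_z(c,uv,z)-TO; print(uv,d@TX,d@np.array([-TX[1],TX[0],0]))
TO=TO+.009*TX
R=manip.state()["ee_rot"]
h=manip.movel(TO-.09*TX+[0,0,.048],R,vel=.08,until_force=8); print(h)
h=manip.movel(TO-.052*TX+[0,0,.048],R,vel=.06,until_force=8); print(h)
h=manip.movel(TO-.052*TX+[0,0,.036],R,vel=.02,until_force=4); s=manip.state(); print(h,s["tool_pos"],s["wrist_force"],s["clock"])
manip.move_gripper(1.0); p=manip.state()["tool_pos"]
manip.movel(p+[0,0,.13],R,vel=.2)
t=viewer.camera("top"); w=viewer.camera("wrist"); cv2.imwrite("pics/w4.png",w["pixels"]); print(manip.state()["clock"])
for n,c in(("top",t),("wrist",w)):
  for l in("bottle_mid","bottle_cap"):
    for m in models.mark_of(l,n)[:4]:
        d=at_z(c,m["xy"],.059)-TO; print(n,l,round(m["confidence"],2),d@TX,d@np.array([-TX[1],TX[0],0]))
E
sed -i 's/TO=np.array(.*$/TO=np.array([.586,.002,0])+.009*TX; TY=np.array([-TX[1],TX[0],0])/' h.py
```

```text
(250, 40) 0.00827157935883756 0.019736486513888395
(450, 40) 0.00830496619139373 -0.03992352493537626
(250, 28) 0.008474708279867314 0.016599132871794042
(200, 275) -0.11532985584699523 0.0736531079433836
(130, 275) -0.11537724229838255 0.11840749259336412
False
False
True [0.543 0.006 0.043] [2.493 2.37  2.466] 12.55
13.9083
top bottle_mid 0.95 -0.2470418077451507 -0.15591080065854268
top bottle_mid 0.63 -0.0763651397111326 -0.0017113003052792125
top bottle_cap 0.66 -0.29285759189618044 -0.23562128824090994
top bottle_cap 0.61 -0.1765402180470986 0.005421373743509357
wrist bottle_mid 0.71 -0.07922740262714048 0.0039330997537611
wrist bottle_cap 0.91 -0.17414125405079842 0.0034823541256006666
```

View pics/w4.png

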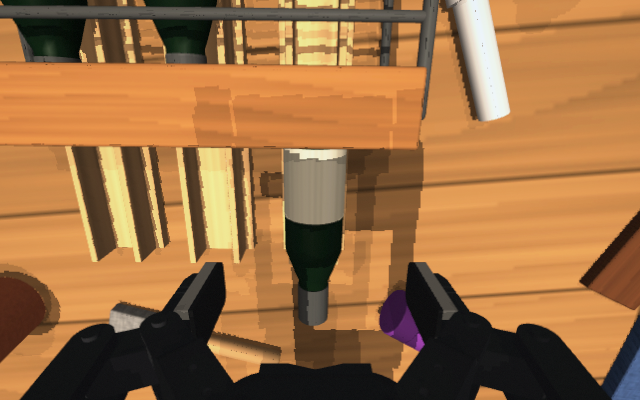

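The bottle lies in the trough, cap end at pixel ~(313,322), i.e. about 174 mm in front of the overhang edge, with its base just under the board. Next I'll close the fingers, go behind the cap, and push while tilting progressively, stopping on force.

Run:
```python
from h import *
T=lambda t:tilt(TA,np.radians(t))
p=lambda x,z:TO+x*TX+[0,0,z]
def rep(k,h):
    s=manip.state(); print(k,h,(s["tool_pos"]-TO)@TX,s["tool_pos"][2],s["wrist_force"],s["clock"])
manip.move_gripper(0.0)
for x,z,t in((-.13,.062,18),(-.205,.062,0),(-.06,.062,36),(-.02,.06,42)):
    print(x,t,planner.solve_ik(p(x,z),T(t)))
manip.movep(p(-.205,.13),T(0)); h=manip.movel(p(-.205,.062),vel=.12,until_force=10); rep("start",h)
try: h=manip.movel(p(-.06,.062),T(36),vel=.05,until_force=22); rep("push1",h)
except manip.IKError as e: print("IK",e)
c=viewer.camera("scene"); cv2.imwrite("pics/s5.png",cv2.resize(c["pixels"][130:330,240:480],None,fx=3,fy=3));
```

```text
-0.13 18 [-0.089 -0.417  2.336  0.005  0.909  1.556]
-0.205 0 [-0.088 -0.313  2.224 -0.     1.231  1.56 ]
-0.06 36 [-0.09  -0.428  2.45   0.017  0.491  1.545]
-0.02 42 [-0.09  -0.314  2.427  0.03   0.296  1.533]
start False -0.2042382155294854 0.06264106816778227 [0.031 0.008 0.55 ] 16.2667
push1 False -0.059936273702289045 0.062110349662036275 [-1.031  0.753 -0.453] 19.3167
```

View pics/s5.png

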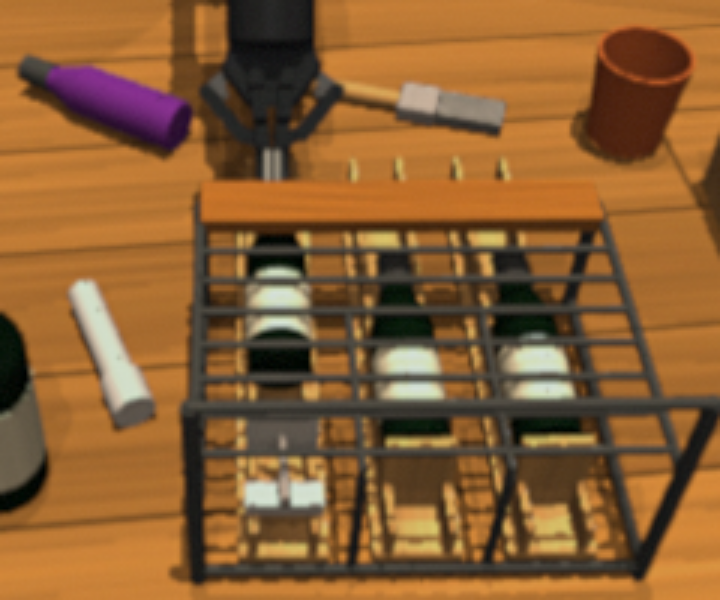

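Stage 1 worked: the bottle is straight in the empty trough under the board, base at crop row ~380, plate still ahead at ~410. Now the slow final push, force-limited.

Run:
```python
from h import *
T=lambda t:tilt(TA,np.radians(t))
p=lambda x,z:TO+x*TX+[0,0,z]
def rep(k,h):
    s=manip.state(); print(k,h,(s["tool_pos"]-TO)@TX,s["tool_pos"][2],s["wrist_force"],s["wrist_force"]@TX,s["clock"]); return s
h=manip.movel(p(-.015,.061),T(45),vel=.04,until_force=25); rep("p2",h)
h=manip.movel(p(.028,.061),vel=.015,until_force=28); rep("p3",h)
c=viewer.camera("scene"); cv2.imwrite("pics/s6.png",cv2.resize(c["pixels"][130:330,240:480],None,fx=3,fy=3))
```

```text
p2 False -0.014965183869996838 0.061140979868761464 [-1.153  0.013 -0.786] -1.1502042001887895 20.6417
p3 True 0.006406886307423004 0.05692296181339757 [ 0.393 -0.227 -0.593] 0.40889078346755453 22.2917
```

View pics/s6.png

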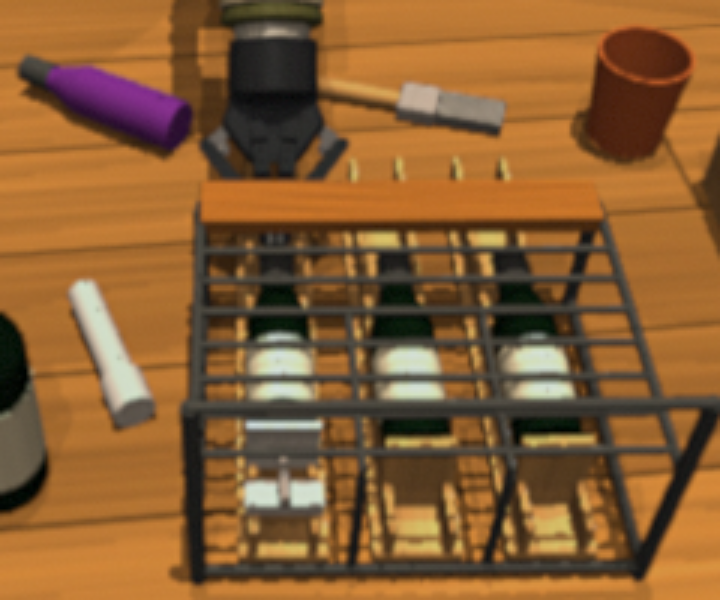

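The plate now sits visibly farther back: the rod starts at crop row ~457, against ~433 before. The bottle follows it and the cap is under the board. To tell whether it is really home, I'll push again from here and see whether it gives.

Run:
```python
from h import *
def rep(k,h):
    s=manip.state(); print(k,h,(s["tool_pos"]-TO)@TX,(s["tool_pos"]-TO)@TY,s["tool_pos"][2],s["wrist_force"],s["clock"]); return s
s=rep("now",0); R=s["ee_rot"]; print(R@[0,0,1])
manip.movel(s["tool_pos"]-.012*TX+[0,0,.004],tilt(TA,np.radians(45)),vel=.05); rep("back",0)
p=manip.state()["tool_pos"]
h=manip.movel(TO+.03*TX+((p-TO)@TY)*TY+[0,0,.061],vel=.015,until_force=40); rep("again",h)
c=viewer.camera("scene"); cv2.imwrite("pics/s7.png",cv2.resize(c["pixels"][130:330,240:480],None,fx=3,fy=3))
a=cv2.imread("pics/s6.png");b=cv2.imread("pics/s7.png"); s5=cv2.imread("pics/s5.png")
cv2.imwrite("pics/cmp.png",np.hstack([cv2.resize(x[220:540,200:360],None,fx=1.6,fy=1.6) for x in(s5,a,b)]))
```

```text
now 0 0.00641584869558032 4.356657852827503e-05 0.056946148483334624 [-0.085 -0.284 -1.331] 22.3417
[ 0.699 -0.054 -0.713]
back 0 -0.005254876460139869 5.3934031504964337e-05 0.06146285591108916 [ 0.386 -0.758  0.644] 22.7333
again True 0.0063760518823512274 0.0001968836366675141 0.058110884766206086 [-1.473  0.594 -0.49 ] 23.9
```

View pics/cmp.png

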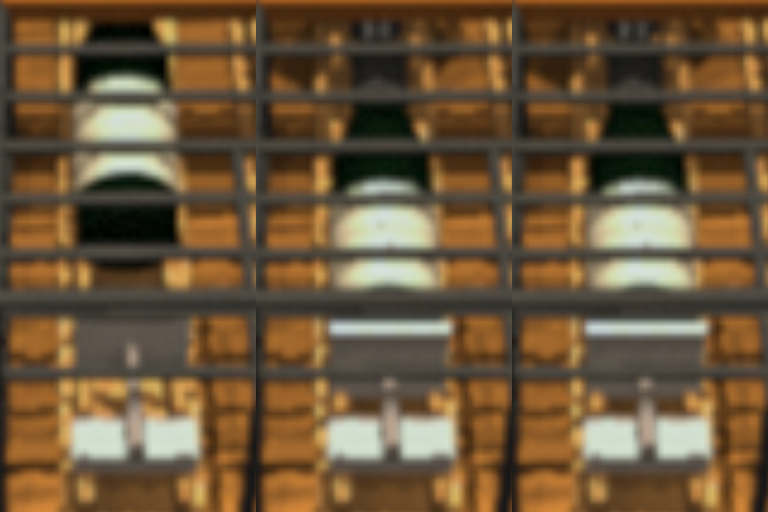

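Both pushes (28 N and 40 N) stopped at the same place (x = 6.4 mm) and the bottle did not move between them. I still need to rule out the gripper being stopped by the board, so I'll back off and compare the plate's depth with the first top picture.

Run:
```python
from h import *
p=manip.state()["tool_pos"]
manip.movel(p-.03*TX+[0,0,.006],vel=.1); manip.movel(p-.1*TX+[0,0,.12],tilt(TA,np.radians(15)),vel=.15)
print(manip.state()["clock"])
def cloud(c):
    v,u=np.mgrid[0:400,0:640]; D=np.zeros(5); D[0]=c["k1"]
    s=cv2.undistortPoints(np.stack([u,v],-1).reshape(-1,1,2).astype(float),c["K"],D)[:,0]
    z=c["z_map"].reshape(-1); P=np.c_[s*z[:,None],z]; P=(P-c["t"])@c["R"]; P[z<=0]=np.nan; return P.reshape(400,640,3)
c=viewer.camera("top"); N=cloud(c); O=np.load("top.npy")
for nm,P in(("old",O),("new",N)):
    Q=P.reshape(-1,3); Q=Q[np.isfinite(Q[:,0])]-TO; a=Q@TX; b=Q@TY
    k=(abs(b)<.022)&(a>.16)&(a<.28)
    print(nm); 
    for x in np.arange(.16,.28,.004):
        m=k&(abs(a-x)<.002)
        if m.any(): print(round(x,3),m.sum(),np.percentile(Q[m,2],[10,50,90]))
for l in("bottle_mid","bottle_cap","plate"):
    for m in models.mark_of(l,"top")[:3]:
        d=at_z(c,m["xy"],.059)-TO; print(l,round(m["confidence"],2),d@TX,d@TY)
o=cv2.imread("pics/top0.png")
f=lambda i:cv2.resize(i[85:215,265:355],None,fx=4.2,fy=4.2,interpolation=cv2.INTER_CUBIC)
cv2.imwrite("pics/t8.png",np.hstack([f(o),f(c["pixels"])]))
```

```text
25.5
old
0.16 2 [0.037 0.038 0.04 ]
0.164 8 [0.031 0.041 0.045]
0.168 20 [0.008 0.012 0.042]
0.172 18 [0.009 0.012 0.022]
0.176 17 [0.007 0.011 0.039]
0.18 57 [0.009 0.063 0.088]
0.184 102 [0.011 0.083 0.126]
0.188 31 [0.01  0.017 0.086]
0.192 6 [0.008 0.01  0.013]
0.2 3 [0.06  0.061 0.063]
0.204 2 [0.044 0.051 0.058]
0.208 4 [0.038 0.042 0.102]
0.212 25 [0.087 0.124 0.127]
0.216 23 [0.011 0.122 0.125]
0.22 43 [0.01  0.043 0.057]
0.224 35 [0.01  0.052 0.058]
0.228 22 [0.052 0.054 0.06 ]
0.232 30 [0.014 0.053 0.059]
0.236 20 [0.051 0.054 0.059]
0.24 13 [0.052 0.123 0.128]
0.244 28 [0.121 0.123 0.127]
0.248 4 [0.121 0.123 0.124]
0.252 1 [0.044 0.044 0.044]
0.256 1 [0.038 0.038 0.038]
0.26 27 [0.021 0.2   0.205]
0.264 37 [0.015 0.201 0.204]
0.268 12 [0.014 0.199 0.202]
0.272 4 [-0.001  0.001  0.003]
0.276 18 [-0.005 -0.001  0.002]
0.28 5 [-0.005 -0.002  0.002]
new
0.16 11 [0.076 0.083 0.085]
0.164 17 [0.074 0.08  0.084]
0.168 6 [0.068 0.074 0.078]
0.172 4 [0.083 0.084 0.085]
0.176 25 [0.077 0.081 0.087]
0.18 21 [0.076 0.084 0.126]
0.184 50 [0.077 0.119 0.126]
0.188 23 [0.077 0.083 0.123
[... 287 characters left out ...]
8]
0.244 27 [0.12  0.124 0.127]
0.248 4 [0.122 0.123 0.123]
0.252 2 [0.043 0.043 0.044]
0.26 33 [0.198 0.202 0.205]
0.264 37 [0.013 0.201 0.204]
0.268 9 [0.012 0.197 0.2  ]
0.272 2 [0.002 0.002 0.002]
0.276 21 [-0.003  0.     0.003]
0.28 8 [-0.004  0.     0.003]
bottle_mid 0.83 -0.24310102399048797 -0.16532842940984702
bottle_mid 0.64 0.10329819202573474 -0.005135961433803218
bottle_cap 0.7 -0.29697404825711254 -0.23421746027104126
bottle_cap 0.27 0.09983257132227778 0.00887797073645013Traceback (most recent call last):
  File "<stdin>", line 18, in <module>
ValueError: it knows: bay, bottle, bottle_cap, bottle_mid, crock, jar, label_brush, nb_b_mid, nb_c_mid, rack, rest, tall_bottle, trough
```

Run:
```python
from h import *
c=viewer.camera("scene"); n=c["pixels"]; o=cv2.imread("pics/scene0.png")
for z in(.012,.05,.085):
    print("z",z,[(round(x,2),proj(c,TO+x*TX+.01*TY+[0,0,z]).round(1)) for x in(.18,.19,.2,.21,.22)])
f=lambda i:cv2.resize(i[235:320,310:360],None,fx=7,fy=7,interpolation=cv2.INTER_CUBIC)
cv2.imwrite("pics/t8.png",np.hstack([f(o),f(n)]))
for col in(326,327,338,339): 
    print(col); print(o[258:305,col].mean(1).astype(int)); print(n[258:305,col].mean(1).astype(int))
```

```text
z 0.012 [(0.18, array([338.1, 283.4])), (0.19, array([338.3, 287.2])), (0.2, array([338.6, 291.1])), (0.21, array([338.8, 295. ])), (0.22, array([339., 299.]))]
z 0.05 [(0.18, array([338.6, 273.5])), (0.19, array([338.9, 277.3])), (0.2, array([339.1, 281.2])), (0.21, array([339.4, 285.2])), (0.22, array([339.6, 289.2]))]
z 0.085 [(0.18, array([339.2, 263.8])), (0.19, array([339.4, 267.6])), (0.2, array([339.7, 271.6])), (0.21, array([340. , 275.6])), (0.22, array([340.2, 279.6]))]
326
[145 154 154 149 134  99  78  67  54  45  52  56  70  81  83  83  84  83
  82  77  76  76  75  70 105 139 127 101 100 116 131 138 175 208 213 212
 211 212 214 211 174 106  74  74  72  76  87]
[146 184 198 198 171 121  83  69  53  45  45  68 151 214 191 109  70  75
  80  84  86  84  77  65  65  81  86  84  81  73  67  92 159 210 218 216
 214 214 217 214 176 108  76  76  73  76  89]
327
[142 154 157 153 139 103  79  68  53  45  51  56  71  82  84  84  85  82
  81  76  75  76  73  72 108 144 133  96  86 108 134 149 177 206 213 212
 212 212 214 212 177 106  74  70  58  55  59]
[173 199 207 204 178 124  81  
[... 237 characters left out ...]
1
  78  76  72  70  68  71 114 158 150 119  92  94 127 157 183 206 214 213
 213 213 216 212 173 102  73  71  63  58  60]
[202 216 216 212 179 106  72  68  52  52  57  68 148 210 186 106  71  78
  83  84  81  74  72  62  63  81  85  79  69  57  59  94 160 207 218 215
 215 216 219 215 177 105  74  75  64  58  61]
339
[109 124 126 120 108  87  76  68  52  52  62  55  70  82  85  85  84  83
  82  79  72  70  68  71 112 155 156 134 100  85 119 156 178 199 212 213
 212 211 216 213 174 103  74  72  62  61  64]
[198 213 213 211 181 116  78  68  53  52  55  69 151 211 189 107  72  78
  80  84  80  75  73  61  64  82  85  80  71  60  59  92 154 201 216 216
 215 216 218 216 178 104  74  72  64  60  66]
```

View pics/t8.png

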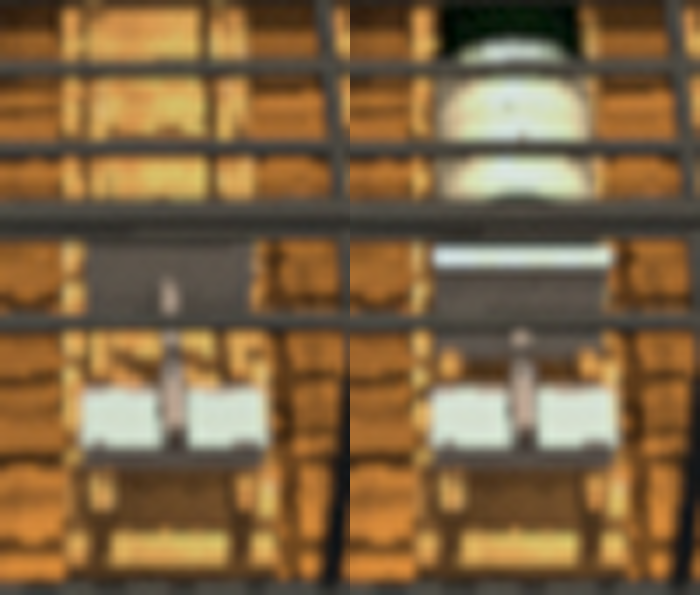

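The last comparison shows how far the plate moved. Its back-face lower edge went from a hidden row between about 279.5 and 281 to row ~285.5, at 3.9 px per 10 mm. That is at least ~11.5 mm, which fits the full 12 mm, and the unchanged stop at 28 N and 40 N agrees. The tool is clear, so I'll hand in.

Run:
```python
from h import *
s=manip.state(); print(s["tool_pos"],s["wrist_force"],s["clock"]); manip.job_done()
```

```text
[0.501 0.009 0.177] [ 0.047 -0.205 -0.372] 25.7
the job is handed in; nothing more can be done
```

The small bottle now lies in the empty right-hand trough, base first and neck towards you, pushed back under the board. By my checks it is fully home. I handed the job in at 25.7 s, with the arm retracted and no load on the wrist.

I gripped the bottle across its body, laid it in front of the overhang, and pushed it in with the closed fingers, tilting the tool up to 45°.

**Last checks**
- **Solid stop:** pushes limited to 28 N and then 40 N stopped at the same place (6.4 mm), and the bottle did not move between them.
- **Cap position:** the tool position puts the cap end about 14 mm inside the overhang. That is within the expected 10 to 30 mm.
- **Plate travel:** before and after pictures show it went back about 12 mm. A wire hides its old lower edge, so this is really a figure of at least 11.5 mm.
- **Other things:** the neighbouring bottles, the purple bottle, the crock and the brush looked unmoved in the last pictures I viewed of them. I did not measure them again.

**What disagreed or failed**
- **Overhang estimate:** my first estimate of the overhang's front edge was about 9 mm too near. I corrected it from the close wrist view before laying the bottle down.
- **Tool dip:** the tool dipped 3 to 4 mm at the stop in both pushes.
- **Networks:** the trained networks could not locate the cap once it was under the board, and they have no class for the plate.

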